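# Clear the reading stand, then clip fresh test cards to it

## Task

First clear all the spent reagent pods off the reading stand and put them in the yellow waste tub. Then stand every fresh test card from the steel tray upright on the stand's deck, its flat back flush against the stand's upright plate and its wells towards the robot, and clamp each to the plate with a sprung clip of its own from the parking rail, the jaws gripping card and plate together about the middle of the card's top edge. Leave the bottles and the tube rack alone and do not knock any card over.

Things in the scene. Friction and masses are not known exactly. Their poses are not given: they have to be found in the camera images.
- stand: reading stand, fixed: deck 6 thick, x from -95 to 75, 260 wide (y); an upright plate 4 thick, 250 wide (y), its top edge 86 above the table, level with a card standing on the deck. Origin: on the table, midway along y. +x: from loading side to plate, whose front face is at x = 45, rear at 49. A flush card has its origin at x = 40, z = 6; three fit, 85 apart (y = -85, 0, 85).
- tub: yellow open waste tub, fixed, 160 (x) x 140 (y), 65 high, walls and floor 4. Origin: centre of its underside.
- rail: parking rail for the clips, fixed: grey base 250 (x) x 80 (y) x 12 high, on it an upright white board 230 long (x), 14 thick (y), top edge 80 above the table. Origin: centre of the base's underside. Clips sit over the top edge with their x axis along the rail's y.
- tray: shallow steel tray, fixed, 130 (x) x 300 (y), floor 4 thick, rim 18 high, on which the fresh cards stand in a row along y, about 100 apart. Origin: centre of its underside.
- card1: fresh test card (amber wells), may be absent, 120 g: upright white panel 10 thick (x from -5 to +5), 50 wide (y), 80 tall (z), with a grey grip block in front of its lower half (x from -45 to -5, 50 wide, 44 high); self-standing. Origin: centre of the panel's underside. z: up, +x: out of its flat back. Grip the block by its sides (50 apart), 27 in front of the origin, 41 up.
- card2: fresh test card (blue wells), may be absent, 120 g: upright white panel 10 thick (x from -5 to +5), 50 wide (y), 80 tall (z), with a grey grip block in front of its lower half (x from -45 to -5, 50 wide, 44 high); self-standing. Origin: centre of the panel's underside. z: up, +x: out of its flat back. Grip the block by its sides (50 apart), 27 in front of the origin, 41 up.
- card3: fresh test card (green wells), may be absent, 120 g: upright white panel 10 thick (x from -5 to +5), 50 wide (y), 80 tall (z), with a grey grip block in front of its lower half (x from -45 to -5, 50 wide, 44 high); self-standing. Origin: centre of the panel's underside. z: up, +x: out of its flat back. Grip the block by its sides (50 apart), 27 in front of the origin, 41 up.
- clip1: orange sprung clip, 93 tall, 30 wide (y), 70 g, all three alike. Origin: centre of its pivot (14 diameter). z: up to the handles, y: along the pivot, x: the way it opens. The two handles splay up to 51 above the pivot, there 57 over their outer faces (across x) while it grips 14 mm; the rubber jaw pads hang 22 to 42 below the pivot, 26 wide.
- clip2: orange sprung clip, as clip1. Pinching the handle ends from 57 to 30 with about 10 N (TCP 40 above the pivot) opens the jaws from 14 to about 38 at the tips, 26 at the pads' upper ends; it is carried open while pinched. Let go, it springs shut with about 8 N. It cannot be stood up again if dropped on its side.
- clip3: orange sprung clip, as clip1. All clips start parked on the rail, jaws down over its top edge, the pivot 12 above that edge; 12 to 14 above the top edge suits card and plate too (at 7 the pivot touches the edge). One clip may be left over.
- pod1: spent reagent pod, may be absent: red plastic, 36 x 36 square, 45 tall, with a white 40 x 40 lip 7 high at its top, 30 g. Origin: centre of its underside, z: up. Starts upright on the stand's deck.
- pod2: spent reagent pod, may be absent: red plastic, 36 x 36 square, 45 tall, with a white 40 x 40 lip 7 high at its top, 30 g. Origin: centre of its underside, z: up. Starts upright on the stand's deck.
- pod3: spent reagent pod, may be absent: red plastic, 36 x 36 square, 45 tall, with a white 40 x 40 lip 7 high at its top, 30 g. Origin: centre of its underside, z: up. Starts upright on the stand's deck.
- pod4: spent reagent pod, may be absent: red plastic, 36 x 36 square, 45 tall, with a white 40 x 40 lip 7 high at its top, 30 g. Origin: centre of its underside, z: up. Starts upright on the stand's deck.
- dropper1: bystander: amber dropper bottle, 40 diameter, 91 tall, behind the stand. Origin: centre of its underside.
- dropper2: bystander: a second amber dropper bottle, as dropper1.
- tube_rack: bystander: steel rack with six capped tubes, 70 x 160, 111 tall, behind the stand. Origin: centre of its underside.

How it is judged (in metres and radians):
On the way, in this order (a step that is already met when the one before it is completed fails the run):
1. all spent pods lie in the waste tub (x of pod1 in the frame of tub between -0.076 and 0.076 m and y of pod1 in the frame of tub between -0.066 and 0.066 m and z of each of pod1, pod2, pod3, pod4 in the frame of tub below 0.062 m and x of pod2 in the frame of tub between -0.076 and 0.076 m and y of pod2 in the frame of tub between -0.066 and 0.066 m and x of pod3 in the frame of tub between -0.076 and 0.076 m and y of pod3 in the frame of tub between -0.066 and 0.066 m and x of pod4 in the frame of tub between -0.076 and 0.076 m and y of pod4 in the frame of tub between -0.066 and 0.066 m), for 0.2 s.
2. after that, every card stands flush against the plate with its own clip gripping card and plate (x of card1 in the frame of stand between 0.034 and 0.046 m and y of card1 in the frame of stand between -0.11 and 0.11 m and z of card1 in the frame of stand between 0.002 and 0.01 m and angle between each of card1, card2, card3's own z axis and vertical below 0.12 rad and angle between the x axis of each of card1, card2, card3 and the x axis of stand, either way round below 0.12 rad and ((contact force between clip1 and card1 above 1 N and contact force between clip1 and stand above 1 N and y of clip1 in the frame of card1 between -0.02 and 0.02 m and angle between clip1's own z axis and vertical below 0.35 rad and linear speed of clip1 below 0.03 m/s) or (contact force between clip2 and card1 above 1 N and contact force between clip2 and stand above 1 N and y of clip2 in the frame of card1 between -0.02 and 0.02 m and angle between clip2's own z axis and vertical below 0.35 rad and linear speed of clip2 below 0.03 m/s) or (contact force between clip3 and card1 above 1 N and contact force between clip3 and stand above 1 N and y of clip3 in the frame of card1 between -0.02 and 0.02 m and angle between clip3's own z axis and vertical below 0.35 rad and linear speed of clip3 below 0.03 m/s)) and x of card2 in the frame of stand between 0.034 and 0.046 m and y of card2 in the frame of stand between -0.11 and 0.11 m and z of card2 in the frame of stand between 0.002 and 0.01 m and ((contact force between clip1 and card2 above 1 N and contact force between clip1 and stand above 1 N and y of clip1 in the frame of card2 between -0.02 and 0.02 m and angle between clip1's own z axis and vertical below 0.35 rad and linear speed of clip1 below 0.03 m/s) or (contact force between clip2 and card2 above 1 N and contact force between clip2 and stand above 1 N and y of clip2 in the frame of card2 between -0.02 and 0.02 m and angle between clip2's own z axis and vertical below 0.35 rad and linear speed of clip2 below 0.03 m/s) or (contact force between clip3 and card2 above 1 N and contact force between clip3 and stand above 1 N and y of clip3 in the frame of card2 between -0.02 and 0.02 m and angle between clip3's own z axis and vertical below 0.35 rad and linear speed of clip3 below 0.03 m/s)) and x of card3 in the frame of stand between 0.034 and 0.046 m and y of card3 in the frame of stand between -0.11 and 0.11 m and z of card3 in the frame of stand between 0.002 and 0.01 m and ((contact force between clip1 and card3 above 1 N and contact force between clip1 and stand above 1 N and y of clip1 in the frame of card3 between -0.02 and 0.02 m and angle between clip1's own z axis and vertical below 0.35 rad and linear speed of clip1 below 0.03 m/s) or (contact force between clip2 and card3 above 1 N and contact force between clip2 and stand above 1 N and y of clip2 in the frame of card3 between -0.02 and 0.02 m and angle between clip2's own z axis and vertical below 0.35 rad and linear speed of clip2 below 0.03 m/s) or (contact force between clip3 and card3 above 1 N and contact force between clip3 and stand above 1 N and y of clip3 in the frame of card3 between -0.02 and 0.02 m and angle between clip3's own z axis and vertical below 0.35 rad and linear speed of clip3 below 0.03 m/s))), for 0.2 s.
At the end, for the whole second after the job is handed in: All pods in the tub. Each card on the deck (4 mm), upright and square within 0.12 rad, its back within 6 mm of flush with the plate; a clip of its own, upright within 0.35 rad and within 20 mm of the card's middle, presses on card and stand with over 1 N. All at rest (all of step 1 and all of step 2 and linear speed of each of card1, card2, card3, pod1, pod2, pod3, pod4 below 0.03 m/s); the robot touches nothing.
It fails at once if a bottle or the tube rack was moved more than 30 mm (distance of any of dropper1, dropper2, tube_rack from where it was at the start of the episode above 0.03 m).
It fails at once if a card was knocked over (tilted more than 0.7 rad) (angle between any of card1, card2, card3's own z axis and vertical above 0.7 rad).
Of card1, card2, card3 only 2 to 3 are there at a start; the rules pass over those that are not, and their reading is None.
Of pod1, pod2, pod3, pod4 only 3 to 4 are there at a start; the rules pass over those that are not, and their reading is None.
At some moment in a run one of pod1, pod2, pod3, pod4 may be knocked a few centimetres aside while the robot is not near it.
It also fails if it takes over 210 s, if anything falls off the work surface, if the arm or the gripper's body presses on something with over 40 N, if the wrist force passes 120 N, or if a joint passes its speed limit or range.

## Robot

A 7-joint arm with a two-finger parallel gripper is mounted at the origin on the work surface. World frame = base frame: x ahead of the robot, y to its left, z up, the work surface at z = 0. Lengths are in mm, angles in rad, forces in N, time in s.
With the tool pointing down it reaches from about 400 to 850 mm from the base axis. Payload 4.5 kg.
Tool frame: the origin (TCP) lies between the finger pads, 19 mm behind the fingertips; this is the grasp point; z points along the fingers, y is the line along which they close (so a half turn about z gives the same grasp; the last joint's range is limited). The gripper opens to 85 mm and grips with 20 to 120 N. Pads are 22 mm wide; open, the fingers measure 114 mm over their backs; the gripper's body (76 mm by 85 mm) begins 54 mm behind the grasp point. The pads swing forward as they close: fully open they stand 13 mm farther back than shut.
Start: joints at [-1.197, 0.689, -0.195, 1.565, 0.157, 0.902, -0.215], TCP at [208.293, 589.293, 250.017] pointing down, gripper open.
Joint ranges: [-3.01, 3.01], [-0.46, 2.08], [-1.47, 1.51], [0.13, 2.56], [-1, 4.14], [0.04, 2.09], [-2.66, 2.66]. Speed limits (rad/s): [2.57, 2.57, 3.14, 3.14, 3.14, 3.14, 3.14].

## Interface

Orientations are given as a unit quaternion [w, x, y, z].
In Python, from workcell import bot gives the robot as it stands. Calls block until the motion is done:
- bot.move_pose(position, orientation): joint-space move of the TCP to a pose.
- bot.servo_line(position, rot=None, rate=150, stop_force=None): straight line of the TCP; rot=None keeps the orientation; rate is the mean speed in mm/s. With stop_force (N) it stops when the force on the tool has changed by that much, and returns True; else False.
- bot.movej(angles): joint-space move.
- bot.grip(opening): finger opening in mm; the grip force is fixed at half the most; returns when the fingers have stopped.
- bot.sleep(seconds).
- bot.solve_ik(position, orientation): joint angles nearest the present ones, or None.
- bot.observe(): the state.
- bot.camera(name): name is "scene" or "side" or "wrist"; returns a dict with "frame" (400x640x3 uint8, red, green, blue), "K" (3x3 intrinsics, pixels), "R" (3x3) and "t" (3): a world point X has camera coordinates R X + t; the wrist camera has in their place "hand_eye" (4x4, takes a point from camera to tool coordinates, whose origin is the TCP and whose axes are the flange's). Camera axes: x right, y down, z forward; pixel columns grow to the right and rows downward; lengths in mm; the calibration is good to about 2 mm. A picture is of the moment at which its call begins: read the wrist's pose just before it. There is no depth.
A pose or a line that the arm cannot do raises bot.Unreachable and nothing moves.
- bot.job_done(): hands the job in; it is judged then, once.
Trained networks look in the newest picture that a camera, given by its name, has taken for a name from the list of things; names that differ only in an ending like _2 or _b are one class to them, and where a whole thing is asked for, a point or a joint stands for the part that bears it (a point fixed in the world has none). Each returns a list of dicts, best first, with "conf" (0 to 1); they miss things now and then, are a little off and sometimes report something else, mostly with a low value. They report only what shows in the picture. A call takes as long as a camera call.
- bot.find_in(query, camera): "at" ([x, y, z] in mm, in world coordinates, good to about 4 mm: the middle of the surface that is visible of it).
- bot.cut_out(query, camera): "region" (400x640 bool, what is visible of it).
The state is a dict: "t": time; "joint_pos": joint angles; "dq": joint speeds; "tau": joint torques, N m; "position": TCP position; "tool_rot": TCP orientation; "force": force on the tool from outside, world axes, zero at the start; "torque": the same for the moment, N m; "gripper_width": finger opening in mm; "gripper_force": force on a finger pad.
Only numpy, scipy, OpenCV 4.12 (cv2) and the standard library are available. Lean on these libraries where they do the work, as an engineer would, in place of code of your own. Each camera call takes 0.05 s, during which the arm holds its last target. There are 200 camera calls.

## Working session

There is one attempt and no reset: what is moved stays moved. The work goes in short steps, each a Python script; the robot and the scene stay as the last script left them, time stands still between calls to the robot, and variables do not carry over. Pictures are saved under pics/ and viewed, at most 14 in all, crops included, and the job is handed in when it is done.

```bash
mkdir -p pics; ls; python3 - <<'E'
from workcell import bot
import cv2,numpy as np
s=bot.observe();print(s['t'],s['position'],s['tool_rot'])
for c in ['scene','side']:
    d=bot.camera(c);cv2.imwrite(f'pics/{c}0.png',d['frame'][:,:,::-1])
    C=-d['R'].T@d['t'];print(c,C.round(),d['K'][0,0].round())
    for q in ['stand','tub','rail','tray','card1','card2','card3','clip1','pod1','dropper1','tube_rack']:
        print(q,[(np.round(r['at']).tolist(),round(r['conf'],2)) for r in bot.find_in(q,c)][:6])
d=bot.camera('wrist');cv2.imwrite('pics/wrist0.png',d['frame'][:,:,::-1]);print(d['hand_eye'])
print(bot.observe()['t'])
E
```

```text
pics
0.0 [208.12631944 588.63213511 249.15329805] [-9.10544755e-05  1.69010178e-01  9.85613832e-01 -9.62511811e-04]
scene [1421.   36. 1207.] 434.0
stand [([523.0, -340.0, 47.0], 0.67), ([598.0, -12.0, 6.0], 0.58)]
tub [([510.0, -236.0, 46.0], 0.73), ([504.0, 403.0, 16.0], 0.65), ([768.0, -218.0, 49.0], 0.17)]
rail [([566.0, 243.0, 13.0], 0.6), ([786.0, -15.0, 60.0], 0.6), ([498.0, 20.0, 50.0], 0.29)]
tray [([520.0, -336.0, 9.0], 0.84), ([453.0, 263.0, 107.0], 0.64)]
card1 [([525.0, -342.0, 47.0], 0.78), ([497.0, -442.0, 44.0], 0.55), ([510.0, -238.0, 47.0], 0.54)]
card2 [([525.0, -342.0, 47.0], 0.78), ([497.0, -442.0, 44.0], 0.55), ([510.0, -238.0, 47.0], 0.54)]
card3 [([525.0, -342.0, 47.0], 0.78), ([497.0, -442.0, 44.0], 0.55), ([510.0, -238.0, 47.0], 0.54)]
clip1 [([450.0, 266.0, 110.0], 0.67), ([523.0, 263.0, 105.0], 0.6), ([604.0, 256.0, 104.0], 0.57), ([494.0, -441.0, 48.0], 0.32)]
pod1 [([498.0, 20.0, 50.0], 0.68), ([490.0, -91.0, 50.0], 0.67), ([546.0, -39.0, 53.0], 0.67), ([556.0, 92.0, 51.0], 0.54)]
dropper1 [([722.0, 150.0, 46.0], 0.8), ([764.0, -219.0, 50.0], 0.52)]
tube
[... 446 characters left out ...]
 ([477.0, -431.0, 49.0], 0.59), ([513.0, -329.0, 49.0], 0.58)]
clip1 [([442.0, 253.0, 104.0], 0.88), ([591.0, 243.0, 106.0], 0.71), ([517.0, 243.0, 107.0], 0.67)]
pod1 [([470.0, -79.0, 50.0], 0.7), ([551.0, 107.0, 51.0], 0.63), ([487.0, 27.0, 52.0], 0.57)]
dropper1 [([751.0, -211.0, 44.0], 0.74), ([703.0, 163.0, 51.0], 0.67), ([501.0, 269.0, 11.0], 0.45), ([552.0, 105.0, 52.0], 0.22)]
tube_rack [([754.0, -6.0, 56.0], 0.7)]
[[ 1.40213552e-04 -9.49498123e-01 -3.13772680e-01  8.07915461e+01]
 [ 9.99999989e-01  1.47775216e-04 -3.14686497e-07 -2.97712575e-01]
 [ 4.66666198e-05 -3.13772677e-01  9.49498133e-01 -1.24547246e+02]
 [ 0.00000000e+00  0.00000000e+00  0.00000000e+00  1.00000000e+00]]
1.25
```

View pics/scene0.png

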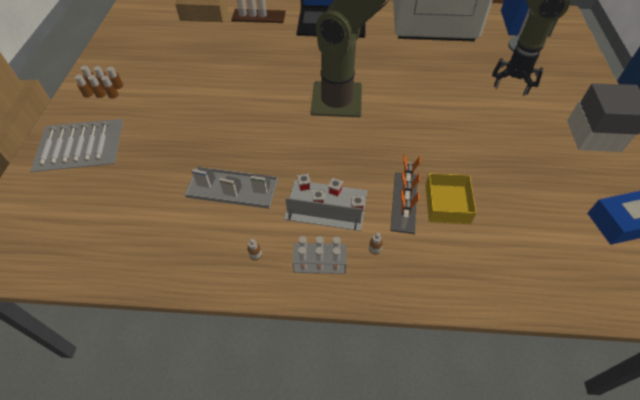

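View pics/side0.png

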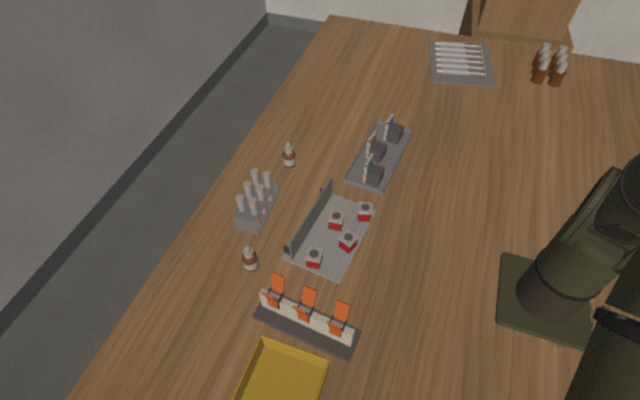

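Three cards, four pods and three clips are present. In the scene view the stand is at about (325,203), the tray at (232,187), the rail at (407,200) and the tub at (451,197). The side view agrees, with blocks and wells facing the robot. Next I take closer wrist views and fit model silhouettes to the masks.

```bash
cat > h.py <<'E'
from workcell import bot
import cv2,numpy as np
from scipy.optimize import minimize
from scipy.spatial.transform import Rotation as Ro
def q(yaw):  # tool down; yaw=0: tool x -> -x world, tool y -> +y world
    r=Ro.from_euler('z',yaw)*Ro.from_quat([0,1,0,0]); x,y,z,w=r.as_quat(); return [w,x,y,z]
def box(x0,x1,y0,y1,z0,z1): return np.array([[x,y,z] for x in(x0,x1) for y in(y0,y1) for z in(z0,z1)],float)
M=dict(card=[box(-5,5,-25,25,0,80),box(-45,-5,-25,25,0,44)],
 pod=[box(-18,18,-18,18,0,38),box(-20,20,-20,20,38,45)],
 tub=[box(-80,80,-70,70,0,65)],
 stand=[box(-95,75,-130,130,0,6),box(45,49,-125,125,0,86)],
 tray=[box(-65,65,-150,150,0,18)],
 rail=[box(-125,125,-40,40,0,12),box(-115,115,-7,7,0,80)],
 clip=[box(-7,7,-15,15,-42,-7),box(-7,7,-15,15,-7,7),np.array([[x,y,z] for y in(-15,15) for x,z in((-7,0),(7,0),(-28,51),(28,51))],float)])
def shot(name):
    s=bot.observe(); d=bot.camera(name)
    if name=='wrist':
        w,x,y,z=s['tool_rot']; T=np.eye(4); T[:3,:3]=Ro.from_quat([x,y,z,w]).as_matrix(); T[:3,3]=s['position']
        C=np.linalg.inv(T@d['hand_eye']); d['R'],d['t']=C[:3,:3],C[:3,3]
    return d
def proj(d,P):
    c=P@d['R'].T+np.ravel(d['t']); u=c@d['K'].T; return u[:,:2]/u[:,2:]
def sil(d,cls,p,z0):
    m=np.zeros((400,640),np.uint8); c,s=np.cos(p[2]),np.sin(p[2])
    for b in M[cls]:
        w=np.c_[p[0]+c*b[:,0]-s*b[:,1],p[1]+s*b[:,0]+c*b[:,1],z0+b[:,2]]
        h=cv2.convexHull(proj(d,w).astype(np.float32))
        cv2.fillConvexPoly(m,np.round(h*16).astype(np.int32),255,cv2.LINE_AA,4)
    return m
def fit(d,cls,region,p0,z0):
    """pose x,y,yaw by best overlap of the projected model with the mask"""
    r=region.astype(float)
    f=lambda p:1-np.minimum(a:=sil(d,cls,p,z0)/255.,r).sum()/np.maximum(a,r).sum()
    best=None
    for _ in range(3):
        p=np.array(p0 if best is None else best.x,float)
        S=np.array([p]+[p+v for v in([12,0,.05],[0,12,-.05],[-4,-4,.25])])
        best=minimize(f,p,method='Nelder-Mead',options=dict(initial_simplex=S,xatol=.05,fatol=1e-4,maxiter=300))
    return best.x,1-best.fun
def look(cls,name,d,z0,yaw0=0,minconf=.3):
    out=[]
    for r in bot.cut_out(name,'wrist'):
        if r['conf']<minconf: continue
        v,u=np.nonzero(r['region']); 
        ray=d['R'].T@np.linalg.inv(d['K'])@[u.mean(),v.mean(),1]; C=-d['R'].T@np.ravel(d['t'])
        p0=C+ray*(z0+25-C[2])/ray[2]
        p,i=fit(d,cls,r['region'],[p0[0],p0[1],yaw0],z0); out.append((np.round(p,3),round(i,3),round(r['conf'],2),len(u)))
    return out
def save(d,f): cv2.imwrite('pics/'+f,d['frame'][:,:,::-1])
E
python3 - <<'E'
from h import *
A=[('tub',500,390),('rail',510,255),('stand',500,0),('tray',480,-330)]
for n,x,y in A:
    bot.move_pose([x-30,y,320],q(0)); bot.sleep(.3)
    d=shot('wrist'); save(d,n+'_w.png')
    if n=='tub': print(d['K'])
    print(n,look(n,n,d,0))
    if n=='stand':print(look('pod','pod1',d,6))
    if n=='tray':print(look('card','card1',d,4))
    if n=='rail':print(look('clip','clip1',d,92,np.pi/2))
ims=[cv2.imread(f'pics/{n}_w.png') for n,_,_ in A]
m=np.vstack([np.hstack(ims[:2]),np.hstack(ims[2:])]);cv2.imwrite('pics/mos.png',cv2.resize(m,(800,500),interpolation=cv2.INTER_AREA))
print(bot.observe()['t'])
E
```

```text
[[359.13444566   0.         328.47860558]
 [  0.         359.13444566 199.21067864]
 [  0.           0.           1.        ]]
tub [(array([ 5.14932e+02,  4.03724e+02, -2.00000e-03]), np.float64(0.976), 0.82, 18034), (array([512.536, 234.353,  -0.536]), np.float64(0.146), 0.38, 2873)]
rail [(array([ 5.19207e+02,  2.56603e+02, -9.50000e-02]), np.float64(0.556), 0.73, 7344), (array([ 5.56180e+02,  2.59376e+02, -7.90000e-02]), np.float64(0.202), 0.52, 2509)]
[(array([589.777, 250.201,   1.406]), np.float64(0.62), 0.81, 1996), (array([514.87 , 256.997,   1.447]), np.float64(0.702), 0.68, 2140), (array([440.666, 263.568,   1.484]), np.float64(0.869), 0.67, 2538)]
stand [(array([ 5.56114e+02, -1.14510e+01, -1.16000e-01]), np.float64(0.801), 0.76, 23217), (array([577.851, 443.945,  -0.633]), np.float64(0.353), 0.52, 3483)]
[(array([ 4.90075e+02,  1.68750e+01, -3.33000e-01]), np.float64(0.929), 0.81, 1398), (array([ 5.41581e+02, -3.81960e+01,  4.00000e-02]), np.float64(0.911), 0.73, 1375), (array([5.57287e+02, 9.42240e+01, 2.25000e-01]), np.float64(0.871), 0.69, 1367), (array([ 4.75248e+02, -9.30250e+01,  3.06000e-01]), np.float64(0.923), 0.62, 1524)]
tray [(array([ 4.95462e+02, -3.46485e+02, -1.01000e-01]), np.float64(0.633), 0.86, 16177), (array([4.77957e+02, 5.20050e+01, 3.32000e-01]), np.float64(0.144), 0.68, 1951)]
[(array([ 4.93028e+02, -4.48061e+02, -1.76000e-01]), np.float64(0.925), 0.9, 3021), (array([ 5.08786e+02, -2.45315e+02, -1.41000e-01]), np.float64(0.946), 0.84, 2908), (array([ 5.25909e+02, -3.47158e+02, -2.19000e-01]), np.float64(0.935), 0.69, 2667), (array([ 7.85048e+02, -2.22394e+02,  2.27000e-01]), np.float64(0.614), 0.52, 1359)]
7.125
```

View pics/mos.png

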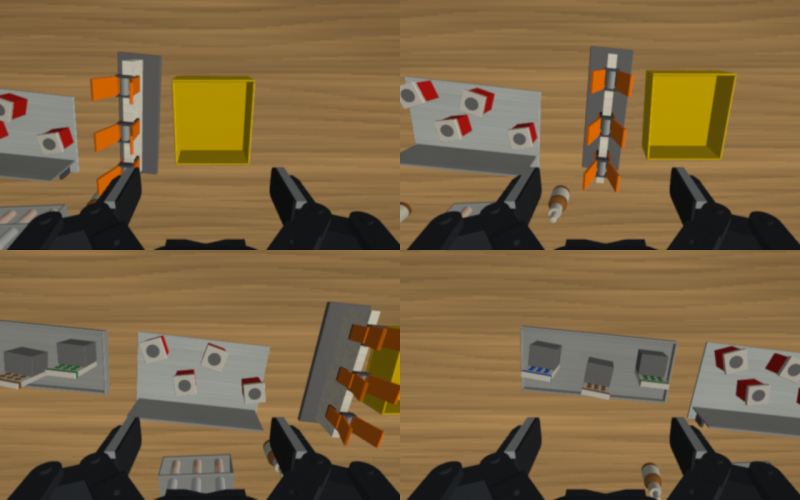

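The mosaic shows the tub, the rail with three clips, the stand with four pods and the tray with three cards, and the fits agree with it. Pods go first, looking again before each pick.

```bash
cat > pods.py <<'E'
from h import *
tub=[514.9,403.7]; offs=[(-36,-28),(36,28),(36,-28),(-36,28)]
for k in range(6):
    bot.move_pose([470,0,320],q(0)); bot.sleep(.2)
    d=shot('wrist'); L=[l for l in look('pod','pod1',d,6,0,.3) if l[1]>.75 and 440<l[0][0]<640 and abs(l[0][1])<170]
    print(L)
    if not L: break
    p=L[0][0]; yaw=(p[2]+np.pi/4)%(np.pi/2)-np.pi/4
    bot.move_pose([p[0],p[1],130],q(yaw)); bot.servo_line([p[0],p[1],44],rate=120); bot.grip(20)
    s=bot.observe(); print('w',s['gripper_width'],s['gripper_force'])
    bot.servo_line([p[0],p[1],190],rate=250)
    print('lift w',bot.observe()['gripper_width'])
    o=offs[k%4]
    bot.move_pose([tub[0]+o[0],tub[1]+o[1],190],q(0)); bot.servo_line([tub[0]+o[0],tub[1]+o[1],92],rate=200)
    bot.grip(62); bot.servo_line([tub[0]+o[0],tub[1]+o[1],190],rate=300); bot.grip(85)
save(d,'stand_clear.png'); print(look('stand','stand',d,0,-.116),bot.observe()['t'])
E
python3 pods.py
```

```text
[(array([ 4.90565e+02,  1.70090e+01, -2.98000e-01]), np.float64(0.884), 0.97, 1332), (array([ 4.7551e+02, -9.2631e+01,  3.2500e-01]), np.float64(0.896), 0.77, 1467), (array([5.57652e+02, 9.39420e+01, 2.62000e-01]), np.float64(0.862), 0.66, 1342), (array([ 5.41363e+02, -3.79920e+01,  8.60000e-02]), np.float64(0.923), 0.65, 1398)]
w 39.32801772267689 58.65042386110872
lift w 38.59294143752019
[(array([ 4.75295e+02, -9.27150e+01,  2.91000e-01]), np.float64(0.908), 0.94, 1495), (array([5.58117e+02, 9.48210e+01, 1.98000e-01]), np.float64(0.9), 0.85, 1416), (array([ 5.42144e+02, -3.79280e+01,  6.60000e-02]), np.float64(0.898), 0.62, 1353)]
w 38.58794120073453 59.75206017494202
lift w 38.98583440091454
[(array([ 5.41386e+02, -3.81560e+01,  4.60000e-02]), np.float64(0.909), 0.76, 1370), (array([5.57727e+02, 9.43580e+01, 1.60000e-01]), np.float64(0.921), 0.67, 1461)]
w 38.95953344666153 59.15489571612852
lift w 38.50064689819094
[(array([5.58134e+02, 9.44450e+01, 1.37000e-01]), np.float64(0.949), 0.9, 1520)]
w 38.77821624656324 59.992584586143494
lift w 38.829629649399024
[]
[(array([ 5.56361e+02, -1.18580e+01, -1.11000e-01]), np.float64(0.98), 0.97, 28288)] 41.4167
```

```bash
cat > cards.py <<'E'
from h import *
import sys
S=np.array([556.4,-11.9]); Y=-.111
c,s=np.cos(Y),np.sin(Y); W=lambda x,y:S+[c*x-s*y,s*x+c*y]
def card(p,slot):
    g=p[:2]-27*np.array([np.cos(p[2]),np.sin(p[2])])
    bot.move_pose([*g,150],q(p[2])); bot.servo_line([*g,45],rate=120); bot.grip(40)
    print('w',bot.observe()['gripper_width']); bot.servo_line([*g,160],rate=200)
    a=W(40-27-9,slot)
    bot.move_pose([*a,160],q(Y)); bot.servo_line([*a,60],rate=150); bot.servo_line([*a,48],rate=40,stop_force=5)
    b=W(40-27+5,slot)
    hit=bot.servo_line([*b,48],rate=20,stop_force=6)
    o=bot.observe(); e=np.array(o['position'])[:2]-S; print('push',hit,'x',c*e[0]+s*e[1]+27,'z',o['position'][2],o['force'])
    bot.servo_line([*o['position'][:2],46.5],rate=20,stop_force=4)
    bot.grip(62); p=bot.observe()['position']; bot.servo_line([*p[:2],150],rate=150); bot.grip(85)
def cards():
    bot.move_pose([450,-345,320],q(-.12)); bot.sleep(.2); d=shot('wrist')
    L=[l for l in look('card','card1',d,4,-.15) if l[1]>.85 and l[0][1]<-190]; print(L); return sorted(L,key=lambda l:-l[0][1])
E
python3 - <<'E'
from cards import *
bot.move_pose([470,403,320],q(0)); bot.sleep(.2); d=shot('wrist'); save(d,'tub1.png')
L=cards(); card(L[0][0],85)
bot.move_pose([450,0,320],q(0)); bot.sleep(.2); d2=shot('wrist'); save(d2,'st1.png')
print(look('card','card1',d2,6,Y),look('stand','stand',d2,0,Y),bot.observe()['t'])
cv2.imwrite('pics/m2.png',np.hstack([cv2.resize(x['frame'][:,:,::-1],(400,250)) for x in(d,d2)]))
E
```

```text
[(array([ 5.08993e+02, -2.44689e+02, -1.27000e-01]), np.float64(0.97), 0.97, 3117), (array([ 4.93663e+02, -4.48248e+02, -1.92000e-01]), np.float64(0.947), 0.86, 2986), (array([ 5.26505e+02, -3.46823e+02, -1.90000e-01]), np.float64(0.967), 0.81, 2779)]
w 48.6198649534562
push True x 31.270495574425354 z 47.861453255497736 [0.33622282 1.28503239 3.80403185]
[(array([ 5.2539e+02, -3.4570e+02, -1.4500e-01]), np.float64(0.939), 0.86, 4036), (array([ 5.95236e+02,  6.90240e+01, -8.60000e-02]), np.float64(0.922), 0.78, 2869)] [(array([532.046, 280.117,   1.167]), np.float64(0.409), 0.58, 13069), (array([ 5.56383e+02, -1.14220e+01, -1.13000e-01]), np.float64(0.874), 0.56, 24887), (array([ 5.13237e+02, -3.28312e+02,  9.70000e-02]), np.float64(0.575), 0.44, 14202)] 54.7917
```

View pics/m2.png

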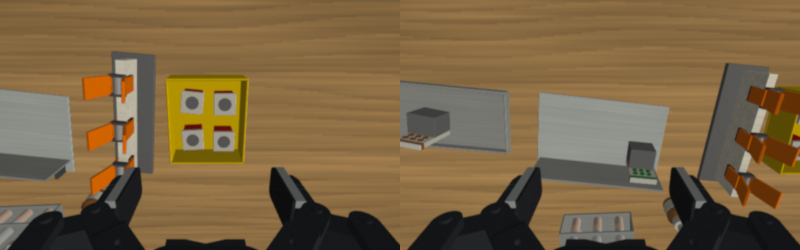

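All four pods are in the tub. The first card stands about 10 mm short of the plate because the push stopped early. I'll regrip it and push it home.

```bash
python3 - <<'E'
s=open('cards.py').read()
a=s.index("    b=W(40"); b=s.index("def cards")
s=s[:a]+'''    push(slot)
def xs():
    o=bot.observe(); e=np.array(o['position'])[:2]-S; return round(c*e[0]+s*e[1]+27,1),np.round(o['position'],1)[2],np.round(o['force'],1)
def push(slot):
    p=bot.observe()['position']; bot.servo_line([*p[:2],p[2]+1.2],rate=20); bot.sleep(.3); print('pre',xs())
    hit=bot.servo_line([*W(40-27+6,slot),p[2]+1.2],rate=12,stop_force=9); print('push',hit,xs())
    p=bot.observe()['position']; bot.servo_line([*p[:2],46.5],rate=20,stop_force=4)
    bot.grip(62); p=bot.observe()['position']; bot.servo_line([*p[:2],150],rate=150); bot.grip(85)
'''+s[b:]
open('cards.py','w').write(s)
E
python3 - <<'E'
from cards import *
g=W(30-27,85)
bot.move_pose([*g,130],q(Y)); bot.grip(66); bot.servo_line([*g,47],rate=100); bot.grip(40); print(xs()); push(85)
bot.move_pose([450,0,320],q(0)); bot.sleep(.2); d2=shot('wrist'); save(d2,'st2.png')
print([l for l in look('card','card1',d2,6,Y) if l[0][1]>-150],bot.observe()['t'])
E
```

```text
(np.float64(30.6), np.float64(48.1), array([-0.3, -0.1,  5.3]))
pre (np.float64(30.5), np.float64(49.1), array([-0. , -0.2, -2.3]))
push True (np.float64(39.1), np.float64(48.3), array([-0.6, -0.1,  2.7]))
[(array([ 6.04213e+02,  6.81930e+01, -8.90000e-02]), np.float64(0.949), 0.64, 2961), (array([ 4.72335e+02,  3.18290e+02, -1.82000e-01]), np.float64(0.655), 0.64, 2899)] 61.8083
```

```bash
python3 - <<'E'
from cards import *
L=cards(); 
for l,slot in zip(L,(0,-85)): card(l[0],slot)
bot.move_pose([450,0,320],q(0)); bot.sleep(.2); d2=shot('wrist'); save(d2,'st3.png')
for l in look('card','card1',d2,6,Y):
    e=l[0][:2]-S; print(l,(c*e[0]+s*e[1],-s*e[0]+c*e[1]))
print(bot.observe()['t'])
# clip views from directly above along the rail
bot.move_pose([440,256,330],q(0)); bot.sleep(.2); d=shot('wrist'); save(d,'rail2.png')
print(look('clip','clip1',d,92,np.pi/2-.1)); print(look('rail','rail',d,0,-.1)); print([np.round(r['at']).tolist() for r in bot.find_in('clip1','wrist')])
np.savez('rail.npz',R=d['R'],t=d['t'],K=d['K'])
cv2.imwrite('pics/m3.png',np.hstack([d2['frame'][200:,100:500,::-1],d['frame'][100:300,150:550,::-1]]))
cv2.imwrite('pics/m3.png',np.vstack([d2['frame'][120:330,:,::-1],d['frame'][60:330,:,::-1]]))
E
```

```text
[(array([ 4.93169e+02, -4.48044e+02, -1.75000e-01]), np.float64(0.947), 0.75, 2988), (array([ 5.26412e+02, -3.47377e+02, -2.11000e-01]), np.float64(0.952), 0.74, 2730)]
w 48.97083197493622
pre (np.float64(31.1), np.float64(48.9), array([ 0.2, -0.2, -0.8]))
push True (np.float64(39.7), np.float64(48.1), array([-1.3,  0.9,  3.3]))
w 48.73974530798023
pre (np.float64(31.2), np.float64(49.0), array([ 0.1, -0.3, -1.4]))
push True (np.float64(39.0), np.float64(48.2), array([-0.5,  0. ,  2. ]))
(array([ 5.85224e+02, -1.01987e+02, -1.59000e-01]), np.float64(0.9), 0.82, 2846) (np.float64(38.62574734418681), np.float64(-86.33969068222939))
(array([ 6.04209e+02,  6.82310e+01, -7.40000e-02]), np.float64(0.92), 0.79, 2863) (np.float64(38.63848762840771), np.float64(84.93376781816158))
(array([ 482.825, -322.029,   -0.694]), np.float64(0.272), 0.74, 17964) (np.float64(-38.76853420792539), np.float64(-316.3704759002789))
(array([ 5.94883e+02, -1.62770e+01, -1.07000e-01]), np.float64(0.94), 0.6, 2762) (np.float64(38.73101872244613), np.float64(-0.08721652098043808))
82.8
[(array([438.524, 263.745,   1.466]), np.float64(0.777), 0.92, 2134), (array([514.572, 256.544,   1.491]), np.float64(0.696), 0.86, 2185), (array([587.85 , 250.618,   1.394]), np.float64(0.612), 0.73, 1890), (array([530.718, 349.127,   0.678]), np.float64(0.51), 0.71, 1288)]
[(array([ 5.19193e+02,  2.56501e+02, -8.80000e-02]), np.float64(0.571), 0.59, 6755)]
[[590.0, 250.0, 111.0], [517.0, 258.0, 109.0], [443.0, 266.0, 114.0]]
```

View pics/m3.png

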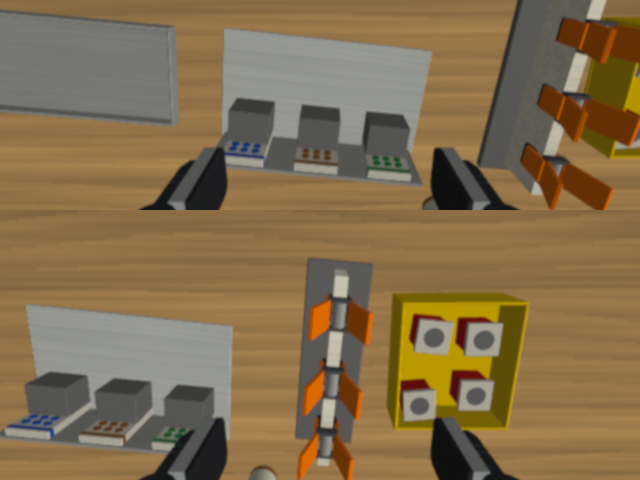

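All three cards stand flush: their fits agree at about x = 38.6, and the wells face up and away as expected. Next is the first clip, onto slot +85.

```bash
cat > clips.py <<'E'
from cards import *
RY=-.09
def clip(p,slot,dx=0,dz=0):
    p=np.array(p,float)
    bot.grip(85); bot.move_pose([*p,190],q(RY)); bot.servo_line([*p,132],rate=100); bot.grip(30); bot.sleep(.2)
    o=bot.observe(); print('pinch',o['gripper_width'],o['gripper_force'],np.round(o['force'],1))
    bot.servo_line([*p,215],rate=80); bot.sleep(.1)
    o=bot.observe(); print('lift',o['gripper_width'],o['gripper_force'],np.round(o['force'],1))
    a=W(41.5+dx,slot); j0=np.array(o['joint_pos'])
    best=min((np.abs(np.array(j)-j0).max(),y) for y in(Y+np.pi/2,Y-np.pi/2) if (j:=bot.solve_ik([*a,215],q(y))) is not None)
    print('yaw',best); bot.move_pose([*a,215],q(best[1])); bot.sleep(.2)
    return a
def put(a,z=139):
    hit=bot.servo_line([*a,z],rate=40,stop_force=8); o=bot.observe(); print('down',hit,np.round(o['position'],1),np.round(o['force'],1))
    bot.grip(75); bot.sleep(.2); p=o['position']; bot.servo_line([*p[:2],215],rate=100); bot.grip(85)
E
python3 - <<'E'
from clips import *
a=clip([439.5,263.7],85)
d=shot('wrist'); save(d,'held.png'); e=bot.camera('side'); r=proj(e,np.array([[*a,175.]]))[0].astype(int); print(r)
k=e['frame'][max(r[1]-90,0):r[1]+90,max(r[0]-110,0):r[0]+110,::-1]; cv2.imwrite('pics/m4.png',np.hstack([cv2.resize(k,(440,360)),d['frame'][40:400,140:500,::-1]]))
print(bot.observe()['t'])
E
```

```text
pinch 30.10438386249435 7.758593350590672 [-0.9  0.6  7.8]
lift 29.98411304697719 7.232139543048106 [0.1 0.3 0.2]
yaw (np.float64(0.7509459721467058), -1.6817963267948965)
[297 210]
89.1417
```

View pics/m4.png

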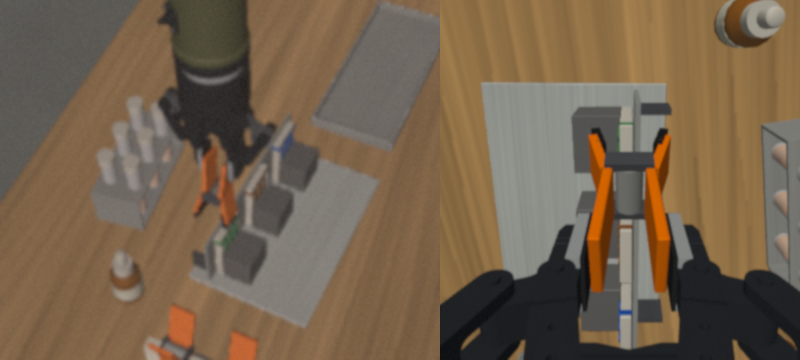

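The clip is held with its jaws open. The pivot shows at about (332,230) in the full wrist picture, so I'll compare that with the expected projection to check tilt and slip.

```bash
python3 - <<'E'
from clips import *
d=shot('wrist'); p=np.array(bot.observe()['position']); ux=np.array([c,s,0]); uy=np.array([-s,c,0])
for n,z in(('handle top',11),('pivot',-40),('pads top',-62),('jawtip',-82)):
    for y in(-15,15): print(n,y,proj(d,np.array([p+[0,0,z]+y*uy]))[0].round())
f=d['frame'].copy()
for z in(11,-40,-82):
    for y in(-15,15):
        u=proj(d,np.array([p+[0,0,z]+y*uy]))[0]; cv2.drawMarker(f,tuple(int(v) for v in u),(255,0,255),0,8)
cv2.imwrite('pics/m5.png',cv2.resize(f[80:360,220:460,::-1],None,fx=2,fy=2))
E
```

```text
handle top -15 [329. 343.]
handle top 15 [330. 274.]
pivot -15 [329. 275.]
pivot 15 [329. 221.]
pads top -15 [329. 255.]
pads top 15 [329. 206.]
jawtip -15 [329. 241.]
jawtip 15 [329. 195.]
```

View pics/m5.png

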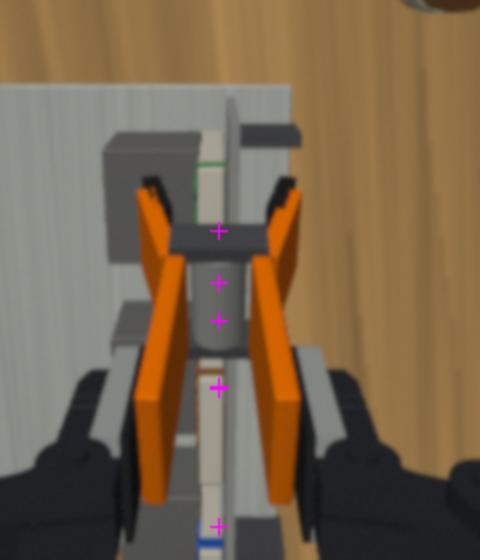

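The clip hangs nearly upright and sits about 6 mm towards +y of where I expected. Across the plate it is well centred: card and plate span columns 197–237 around a clip axis at 219. I'll correct y and lower it.

```bash
python3 - <<'E'
from clips import *
a=W(41.3,79); bot.servo_line([*a,215]); put(a)
bot.move_pose([450,20,320],q(0)); bot.sleep(.2); d=shot('wrist'); e=bot.camera('side')
k=e['frame'][130:330,230:450,::-1]
cv2.imwrite('pics/m6.png',np.hstack([cv2.resize(k,(396,360)),d['frame'][40:400,180:560,::-1]])); 
print([np.round(r['at']).tolist() for r in bot.find_in('clip1','wrist')],bot.observe()['t'])
E
```

```text
down True [607.2  61.9 140.5] [-0.5  0.7  4.7]
[[594.0, 258.0, 111.0], [617.0, 67.0, 125.0], [519.0, 269.0, 114.0], [503.0, 332.0, 31.0]] 94.6833
```

View pics/m6.png

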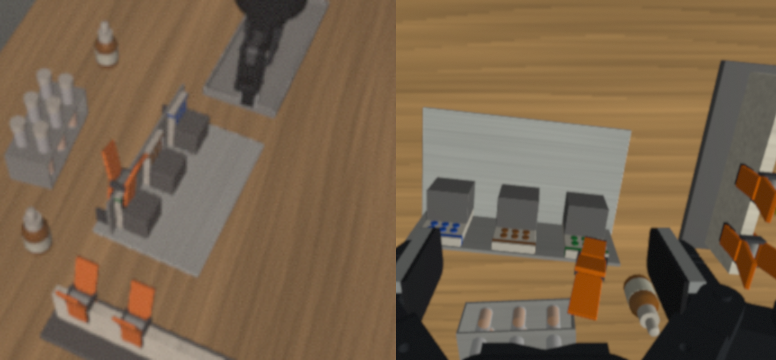

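The first clip stands upright over the green-well card at its middle, at about (592,275) in the right-hand view. The other two clips follow.

```bash
python3 - <<'E'
from clips import *
for p,slot in(([517.5,256.5],0),([591.5,250.3],-85)):
    a=clip(p,slot-2,-.2); put(a,142)
bot.move_pose([440,-20,320],q(0)); bot.sleep(.3); d=shot('wrist'); save(d,'fin.png'); e=bot.camera('side')
for cam in('wrist','side'):
    for r in bot.find_in('clip1',cam): 
        g=np.array(r['at'])[:2]-S; print(cam,np.round(r['at']),(-s*g[0]+c*g[1]).round())
for l in look('card','card1',d,6,Y):
    g=l[0][:2]-S; print(l,(c*g[0]+s*g[1]).round(1),(-s*g[0]+c*g[1]).round(1))
k=e['frame'][130:330,230:450,::-1]
cv2.imwrite('pics/m7.png',np.hstack([cv2.resize(k,(396,360)),d['frame'][40:400,180:560,::-1]])); print(bot.observe()['t'])
E
```

```text
pinch 30.064134648041154 7.737917257109075 [-1.7 -0.4  8.5]
lift 30.383893209199403 7.232452470052522 [ 0.1 -0.  -0.5]
yaw (np.float64(0.7420628383267179), -1.6817963267948965)
down False [597.3 -18.5 142.2] [ 0.  -0.1 -0.5]
pinch 30.328960369455377 7.707369971321896 [-2.1 -0.4  7.1]
lift 30.293417338094265 7.245501562720165 [ 0.5 -0.9 -1.3]
yaw (np.float64(0.7257367657624033), -1.6817963267948965)
down True [ 588.4 -104.8  210.1] [-1.  -1.6  2.1]
wrist [610.  44. 112.] 62.0
wrist [596. -50. 112.] -34.0
side [601.  59. 112.] 76.0
side [596. -42. 113.] -26.0
(array([ 6.04874e+02,  6.75760e+01, -1.02000e-01]), np.float64(0.726), 0.95, 2293) 39.4 84.4
(array([ 5.85945e+02, -1.01491e+02, -1.53000e-01]), np.float64(0.905), 0.85, 2768) 39.3 -85.8
(array([ 5.96187e+02, -1.61440e+01, -8.60000e-02]), np.float64(0.735), 0.83, 2143) 40.0 0.2
112.85
```

View pics/m7.png

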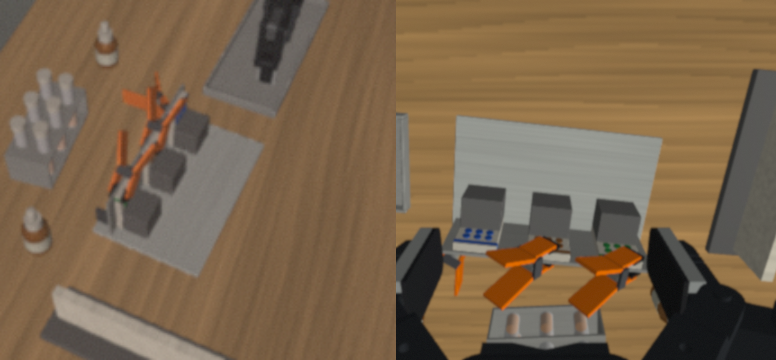

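Two things went wrong. The third descent stopped on a false force trigger at z = 210, so that clip was dropped. The carried jaws also hit the standing handles at z = 215, so clips 1 and 2 now lean about 45° towards -y. I'll look closer before mending.

```bash
cat >> h.py <<'E'
def qt(pitch,yaw=0,roll=0): # pitch>0: fingers point towards +x and down; roll>0: about world x before yaw
    r=Ro.from_euler('z',yaw)*Ro.from_euler('x',roll)*Ro.from_euler('y',-pitch)*Ro.from_quat([0,1,0,0]); x,y,z,w=r.as_quat(); return [w,x,y,z]
E
python3 - <<'E'
from clips import *
im=[]
for pos,Q in(([430,-20,240],qt(.6,0)),([560,-100,300],q(0)),([590,-230,260],q(np.pi/2)),([590,-230,260],q(-np.pi/2))):
    try: bot.move_pose(pos,Q)
    except bot.Unreachable: print('unreach',pos); continue
    bot.sleep(.2); d=shot('wrist'); im.append(cv2.resize(d['frame'][:,:,::-1],(400,250))); save(d,f'v{len(im)}.png'); np.savez(f'v{len(im)}.npz',R=d['R'],t=d['t'],K=d['K'])
    print([(np.round(r['at']).tolist(),round(r['conf'],2)) for r in bot.find_in('clip1','wrist')])
while len(im)<4: im.append(im[0]*0)
cv2.imwrite('pics/m8.png',np.vstack([np.hstack(im[:2]),np.hstack(im[2:4])])); print(bot.observe()['t'])
E
```

```text
unreach [430, -20, 240]
[([640.0, -143.0, 28.0], 0.78), ([605.0, -48.0, 112.0], 0.68), ([615.0, 46.0, 111.0], 0.56)]
[([594.0, -53.0, 115.0], 0.87), ([644.0, -145.0, 25.0], 0.75)]
[([594.0, -57.0, 116.0], 0.96), ([644.0, -144.0, 26.0], 0.57)]
117.5917
```

View pics/m8.png

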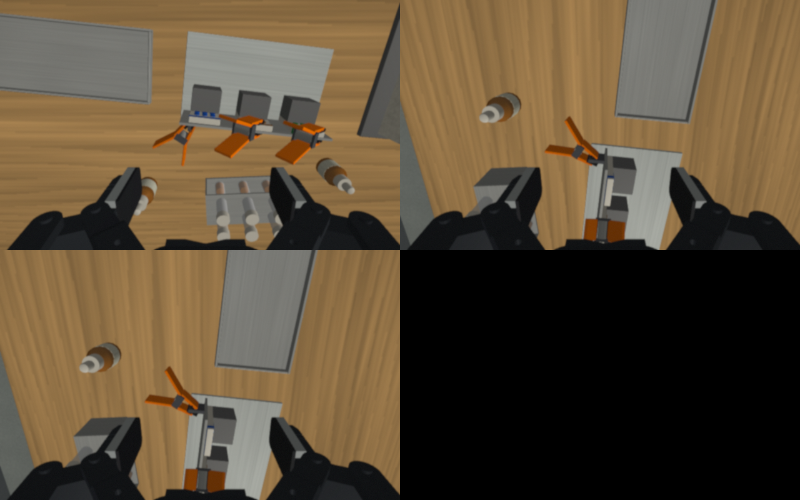

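Clip 3 lies on its side behind the plate's -y end, with its pivot near (644,-145) and its handles splayed horizontally. Pinching it from above and rolling the tool about the closing axis might stand it up, so I'll check which tilts the arm can reach and zoom in.

```bash
cat >> clips.py <<'E'
def qb(beta,yaw,flip=1):
    """tool closing along dir yaw (horizontal); beta tilts the fingers towards yaw+90deg; flip turns tool half about z"""
    u=np.array([np.cos(yaw),np.sin(yaw),0]); v=np.array([-np.sin(yaw),np.cos(yaw),0])
    z=np.sin(beta)*v-np.array([0,0,np.cos(beta)]); y=flip*u; x=np.cross(y,z)
    a,b,cc,w=Ro.from_matrix(np.c_[x,y,z]).as_quat(); return [w,a,b,cc]
def ok(pos,yaw):
    return {f:[b for b in range(-90,91,15) if bot.solve_ik(pos,qb(np.radians(b),yaw,f)) is not None] for f in(1,-1)}
E
python3 - <<'E'
from clips import *
for sl in(-85,0,85):
    for z in(139,200): print('slot',sl,z,ok([*W(41.5,sl),z],Y))
for yaw in np.radians([-90,-60,-30,0,30,60]): print('lying',np.degrees(yaw).round(),ok([660,-165,60],yaw))
print(ok([500,-200,250],Y),bot.observe()['t'])
f=cv2.imread('pics/v2.png'); cv2.imwrite('pics/m9.png',cv2.resize(f[150:300,200:400],None,fx=4,fy=4,interpolation=cv2.INTER_CUBIC))
E
```

```text
slot -85 139 {1: [-90, -75, -60, -45, -30, -15, 0, 15, 30, 45, 60, 75, 90], -1: [-90, -75, -60, -45, -30, -15, 0, 15, 30, 45, 60, 75, 90]}
slot -85 200 {1: [-90, -75, -60, -45, -30, -15, 0, 15, 30, 45, 60, 75, 90], -1: [-90, -75, -60, -45, -30, -15, 0, 15, 30, 45, 60, 75, 90]}
slot 0 139 {1: [-90, -75, -60, -45, -30, -15, 0, 15, 30, 45, 60, 75, 90], -1: [-90, -75, -60, -45, -30, -15, 0, 15, 30, 45, 60, 75, 90]}
slot 0 200 {1: [-90, -75, -60, -45, -30, -15, 0, 15, 30, 45, 60, 75, 90], -1: [-90, -75, -60, -45, -30, -15, 0, 15, 30, 45, 60, 75, 90]}
slot 85 139 {1: [-90, -75, -60, -45, -30, -15, 0, 15, 30, 45, 60, 75, 90], -1: [-90, -75, -60, -45, -30, -15, 0, 15, 30, 45, 60, 75, 90]}
slot 85 200 {1: [-90, -75, -60, -45, -30, -15, 0, 15, 30, 45, 60, 75, 90], -1: [-90, -75, -60, -45, -30, -15, 0, 15, 30, 45, 60, 75, 90]}
lying -90.0 {1: [-45, -30, -15, 0, 15, 30, 45, 60, 75, 90], -1: [-45, -30, -15, 0, 15, 30, 45, 60, 75, 90]}
lying -60.0 {1: [-45, -30, -15, 0, 15, 30, 45, 60, 75, 90], -1: [-45, -30, -15, 0, 15, 30, 45, 60, 75, 90]}
lying -30.0 {1: [-90, -75, -60, -45, -30, -15, 0, 15, 30, 45, 60, 75, 90], -1: [-90, -75, -60, -45, -30, -15, 0, 15, 30, 45, 60, 75, 90]}
lying 0.0 {1: [-90, -75, -60, -45, -30, -15, 0, 15, 30, 45, 60, 75, 90], -1: [-90, -75, -60, -45, -30, -15, 0, 15, 30, 45, 60, 75, 90]}
lying 30.0 {1: [-90, -75, -60, -45, -30, -15, 0, 15, 30, 45], -1: [-90, -75, -60, -45, -30, -15, 0, 15, 30, 45]}
lying 60.0 {1: [-90, -75, -60, -45, -30, -15, 0, 15, 30, 45], -1: [-90, -75, -60, -45, -30, -15, 0, 15, 30, 45]}
{1: [-90, -75, -60, -45, -30, -15, 0, 15, 30, 45, 60, 75, 90], -1: [-90, -75, -60, -45, -30, -15, 0, 15, 30, 45, 60, 75, 90]} 117.5917
```

View pics/m9.png

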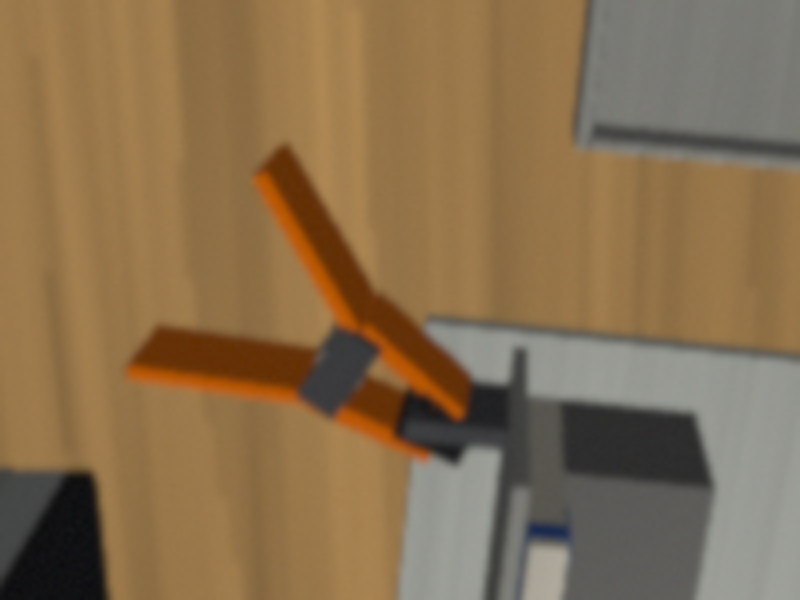

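Reach is generous. In the zoom, clip 3's handle ends are at about (260,175) and (130,372) and its pivot plate is at (340,370).

Next steps:
1. Push the two leaning clips upright with both finger backs, as symmetrically as possible.
2. Work out the lying clip's pose.

```bash
python3 - <<'E'
from clips import *
v=np.load('v2.npz')
def ray(u,w,z):
    r=v['R'].T@np.linalg.inv(v['K'])@[u,w,1]; C=-v['R'].T@v['t']; return (C+r*(z-C[2])/r[2])[:2]
g=lambda a,b,z=30:ray(a/4+200,b/4+150,z)
A,B,P=g(260,175),g(130,372),g(340,370); m=(A+B)/2; h=m-P
print('A',A,'B',B,'P',P,'span',np.linalg.norm(A-B),'len',np.linalg.norm(h),'ang',np.degrees(np.arctan2(h[1],h[0])))
for slot in(85,0):
    bot.grip(40)
    a=W(41.5,slot-78); e=W(41.5,slot-25)
    bot.move_pose([*a,215],q(Y-np.pi/2)); bot.servo_line([*a,134],rate=150)
    bot.servo_line([*e,134],rate=60); print(np.round(bot.observe()['force'],1)); b=W(41.5,slot-45); bot.servo_line([*b,134],rate=100); bot.servo_line([*b,215],rate=200)
bot.move_pose([440,-20,320],q(0)); bot.sleep(.2); d=shot('wrist'); im=[d['frame'][100:400,180:560,::-1]]
for r in bot.find_in('clip1','wrist'): 
    k=np.array(r['at'])[:2]-S; print(np.round(r['at']),(-s*k[0]+c*k[1]).round())
e=bot.camera('side'); cv2.imwrite('pics/m10.png',np.hstack([cv2.resize(e['frame'][130:330,230:450,::-1],(330,300)),im[0]])); print(bot.observe()['t'])
E
```

```text
A [ 655.32572034 -199.5118443 ] B [ 693.63653535 -143.57503978] P [ 636.73058575 -144.16965628] span 67.79855932473465 len 46.63075781784222 ang -35.946730368450545
[ 0.4 -0.2  0.1]
[-22.1 -56.7  54.4]
[ 646. -176.   28.] -153.0
[601. -33. 114.] -16.0
[597.  95.  84.] 111.0
127.475
```

View pics/m10.png

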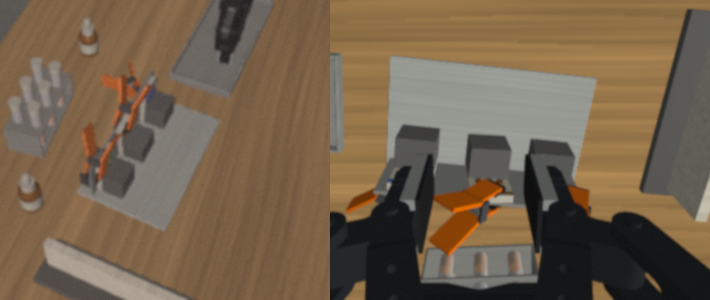

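The push on slot 85 met no force at the end and slot 0 read a large one, so I need a clear look with the gripper open.

```bash
python3 - <<'E'
from clips import *
bot.grip(85); im=[]
for i,(pos,Q) in enumerate((([540,0,330],q(0)),([600,190,270],q(np.pi/2)),([600,-230,270],q(-np.pi/2)))):
    bot.move_pose(pos,Q); bot.sleep(.2); d=shot('wrist'); im.append(d['frame'][:,:,::-1]); save(d,f'w{i}.png'); np.savez(f'w{i}.npz',R=d['R'],t=d['t'],K=d['K'])
    print(np.round(bot.observe()['tool_rot'],2),np.round(bot.observe()['force'],1))
    for r in bot.find_in('clip1','wrist'): k=np.array(r['at'])[:2]-S; print(np.round(r['at']),round(r['conf'],2),(c*k[0]+s*k[1]).round(),(-s*k[0]+c*k[1]).round())
    for l in look('card','card1',d,6,Y): k=l[0][:2]-S; print(l,(c*k[0]+s*k[1]).round(1),(-s*k[0]+c*k[1]).round(1))
e=bot.camera('side'); 
def cr(f,u,v,w=200,h=150): return cv2.resize(f[v:v+h,u:u+w],(400,300),interpolation=cv2.INTER_CUBIC)
def full(f): return cv2.resize(f,(400,300))
cv2.imwrite('pics/m11.png',np.vstack([np.hstack([cr(im[0],220,50,320,240),cr(e['frame'][:,:,::-1],240,150)]),np.hstack([cr(im[1],160,100,320,240),cr(im[2],160,100,320,240)])])); print(bot.observe()['t'])
E
```

```text
[-0.  0.  1. -0.] [-0.2  0.2 -0.2]
[607. -36. 117.] 0.98 53.0 -18.0
[623.  79. 113.] 0.59 56.0 98.0
[ 644. -143.   30.] 0.57 101.0 -120.0
(array([ 5.96915e+02, -9.48800e+00, -5.00000e-02]), np.float64(0.729), 0.93, 2139) 40.0 6.9
(array([ 6.05136e+02,  6.72710e+01, -1.35000e-01]), np.float64(0.845), 0.89, 2458) 39.7 84.1
(array([ 5.84635e+02, -1.00816e+02, -1.14000e-01]), np.float64(0.932), 0.7, 2823) 37.9 -85.2
(array([6.80050e+02, 1.27966e+02, 6.00000e-01]), np.float64(0.138), 0.51, 406) 107.4 152.7
(array([6.64708e+02, 9.57180e+01, 4.30000e-02]), np.float64(0.634), 0.32, 2078) 95.7 119.0
[ 0.   -0.71  0.71 -0.  ] [0.6 0.3 0.1]
[614.  82. 120.] 0.57 46.0 100.0
(array([ 6.04737e+02,  6.85020e+01, -1.04000e-01]), np.float64(0.436), 0.91, 1711) 39.1 85.3
[-0.    0.71  0.71  0.  ] [ 0.  -0.4  0.2]
[ 638. -141.   30.] 0.75 95.0 -120.0
(array([ 5.84048e+02, -9.97460e+01, -9.30000e-02]), np.float64(0.927), 0.81, 3077) 37.2 -84.2
(array([ 5.13523e+02, -1.10770e+02, -8.30000e-02]), np.float64(0.48), 0.39, 9252) -31.7 -103.0
132.2
```

View pics/m11.png

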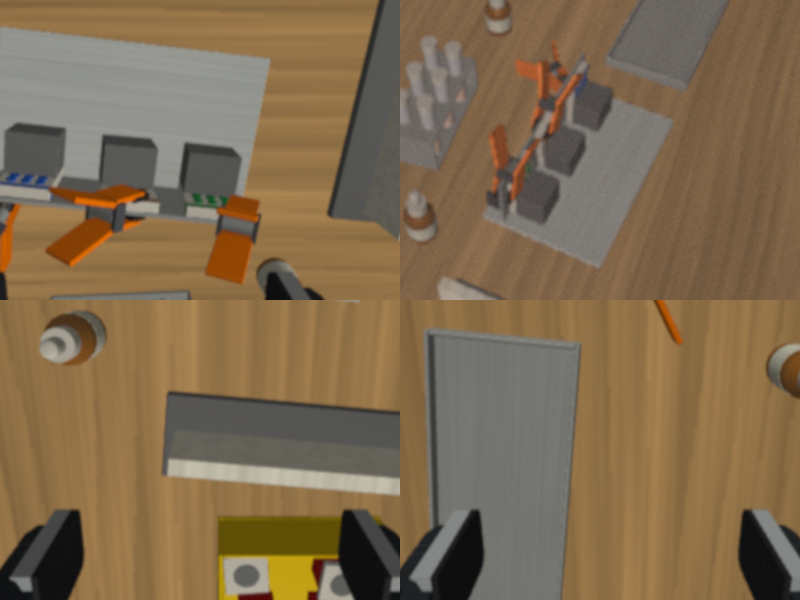

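Clip 1 is nearly upright, though it sits about 14 mm towards +y of its card's middle. Clip 2 still leans. I'll fit their lean from masks, then re-pinch clip 2 with a tool tilted to match and set it upright.

```bash
cat > cfit.py <<'E'
from clips import *
Hd=[np.array([[sx*x,y,z] for y in(-15,15) for x,z in((4,0),(9,0),(28.5,51),(24,51))],float) for sx in(1,-1)]
CM=Hd+[box(-6,6,-15,15,-7,7)]+[box(7,13,-13,13,-42,0),box(-13,-7,-13,13,-42,0)]
B=np.array([[c,-s,0],[s,c,0],[0,0,1]])
def csil(d,p): # p: x,y in stand frame, z, lean (towards -y)
    m=np.zeros((400,640),np.uint8); R=B@Ro.from_euler('x',p[3]).as_matrix(); o=np.array([*W(p[0],p[1]),p[2]])
    for b in CM:
        h=cv2.convexHull(proj(d,b@R.T+o).astype(np.float32)); cv2.fillConvexPoly(m,np.round(h*16).astype(np.int32),255,cv2.LINE_AA,4)
    return m/255.
def cfit(views,y0,lean0=(0,.4,.8)):
    """views: list of (camera dict, list of masks)"""
    best=None
    for l0 in lean0:
        p0=np.array([42,y0,97,l0]); V=[]
        for d,ms in views:
            a=csil(d,p0); k=[(a*m).sum() for m in ms]
            if k and max(k)>0: V.append((d,ms[int(np.argmax(k))].astype(float)))
        if not V: continue
        f=lambda p:np.mean([1-np.minimum(a:=csil(d,p),r).sum()/np.maximum(a,r).sum() for d,r in V])+.002*((p[0]-42)/3)**2+.002*((p[2]-97)/6)**2
        S0=np.array([p0]+[p0+v for v in([3,0,0,0],[0,12,0,0],[0,0,5,0],[0,0,0,.25])])
        r=minimize(f,p0,method='Nelder-Mead',options=dict(initial_simplex=S0,xatol=.05,fatol=1e-4,maxiter=400))
        if best is None or r.fun<best[1]: best=(r.x,r.fun,len(V))
    return best
def views(poses=(([540,20,330],0),([520,-70,310],0))):
    V=[]
    for p,y in poses:
        bot.move_pose(p,q(y)); bot.sleep(.2); d=shot('wrist'); V.append((d,[r['region'] for r in bot.cut_out('clip1','wrist') if r['conf']>.3]))
    d=shot('side'); V.append((d,[r['region'] for r in bot.cut_out('clip1','side') if r['conf']>.3])); return V
E
python3 - <<'E'
from cfit import *
import pickle
V=views(); pickle.dump(V,open('V.pkl','wb'))
for y0 in(98,-5):
    b=cfit(V,y0); print(np.round(b[0],2),round(b[1],3),b[2])
    for v in V[:2]+V[2:]:
        b=cfit([v],y0); print('  single',np.round(b[0],2),round(b[1],3)) if b else print('  none')
print(bot.observe()['t'])
E
```

```text
[ 42.4  104.73  96.57   0.34] 0.218 3
  single [ 44.39 105.72  91.89   0.33] 0.077
  single [ 45.68 111.05  84.45   0.35] 0.253
  single [ 43.97 100.87  93.46   0.22] 0.274
[42.45 -9.97 99.56  0.66] 0.183 3
  single [ 43.01 -10.34  98.41   0.67] 0.129
  single [44.3  -9.23 95.84  0.66] 0.105
  single [ 43.91 -14.2   95.33   0.59] 0.305
134.4
```

Fits: clip 1 is at y≈105 with lean 0.33, and clip 2 is at y≈-10 with lean 0.66. I'll regrip both along their own axes and set them upright.

```bash
cat >> cfit.py <<'E'
def goto(pos,yaw,beta,line=False,rate=120):
    j0=np.array(bot.observe()['joint_pos']); L=[]
    for f in(1,-1):
        j=bot.solve_ik(pos,qb(beta,yaw,f))
        if j is not None: L.append((np.abs(np.array(j)-j0).max(),f))
    f=min(L)[1]
    (bot.servo_line(pos,qb(beta,yaw,f),rate=rate) if line else bot.move_pose(pos,qb(beta,yaw,f)))
def lower(x,y,z,beta=0):
    p=[*W(x,y),z+22]; goto(p,Y,beta,True,120); bot.sleep(.2)
    hit=bot.servo_line([*p[:2],z],rate=40,stop_force=10); o=bot.observe(); print('down',hit,np.round(o['position'],1),np.round(o['force'],1)); return o['position'][2]<z+10
def regrip(y,z,th,ty):
    n=np.array([0,-np.sin(th),np.cos(th)]); st=lambda k:[*W(42.5,y+n[1]*k),z+n[2]*k]
    bot.grip(85); goto(st(120),Y,th); goto(st(40),Y,th,True); bot.grip(30); bot.sleep(.1)
    o=bot.observe(); print('pinch',o['gripper_width'],o['gripper_force'],np.round(o['force'],1))
    p=st(40); bot.servo_line([*p[:2],248],rate=150); goto([*W(42,ty),248],Y,0,True,120)
    print('held',bot.observe()['gripper_force'])
    if lower(42,ty,140): 
        bot.grip(75); bot.sleep(.1); p=bot.observe()['position']; bot.servo_line([*p[:2],225],rate=150); return True
E
python3 - <<'E'
from cfit import *
if regrip(-10,97.5,.66,4): regrip(105,92.5,.33,84.5)
V=views()
for y0 in(85,4):
    b=cfit(V[:2],y0); print(np.round(b[0],2),round(b[1],3))
    for v in V: 
        b=cfit([v],y0); print('  single',np.round(b[0],2),round(b[1],3)) if b else print('  none')
print(bot.observe()['t'])
E
```

```text
pinch 30.390467745732874 7.940063131973147 [ 0.6 -5.3  8.7]
held 7.3088849312625825
down False [598.6 -12.7 139.9] [ 0.6 -0.3 -0.7]
pinch 29.988481775130513 7.97118708724156 [ 0.3 -1.8  9.5]
held 7.326277659740299
down False [607.6  67.3 139.9] [-0.5 -0.  -0.7]
[ 4.3080e+01  8.6130e+01  1.0394e+02 -1.0000e-02] 0.164
  single [ 4.485e+01  8.629e+01  9.991e+01 -1.000e-02] 0.082
  single [ 4.4830e+01  8.8740e+01  1.0082e+02 -1.0000e-02] 0.222
  single [45.93 77.65 98.59 -0.11] 0.204
[4.3450e+01 7.3300e+00 1.0214e+02 3.0000e-02] 0.085
  single [4.537e+01 6.310e+00 9.770e+01 1.000e-02] 0.076
  single [4.4600e+01 8.2000e+00 1.0092e+02 4.0000e-02] 0.073
  single [ 4.588e+01 -1.850e+00  9.674e+01 -4.000e-02] 0.184
150.8
```

Both clips are upright and centred. Now I pinch the lying clip from above, roll it upright with the tool horizontal, and clamp the last card.

```bash
python3 - <<'E'
from cfit import *
ph=np.radians(-126); P=[668.,-167.]
t=[*W(42,-110),285]
print([[bot.solve_ik(x,qb(b,y,f)) is not None for f in(1,-1)] for x,y,b in(([*P,24],ph,0),(t,Y,np.pi/2),([*W(42,-94),139],Y,np.pi/2))])
bot.grip(85); goto([*P,120],ph,0); hit=False
goto([*P,60],ph,0,True,150); bot.sleep(.1); hit=bot.servo_line([*P,24],rate=60,stop_force=8)
print(hit,np.round(bot.observe()['position'],1)); bot.grip(30); bot.sleep(.1)
o=bot.observe(); print('pinch',o['gripper_width'],o['gripper_force'],np.round(o['force'],1),np.round(o['joint_pos'],2))
bot.servo_line([*P,285],rate=150); bot.sleep(.1); o=bot.observe(); print('held',o['gripper_width'],o['gripper_force'],np.round(o['force'],1),o['t'])
for r in bot.cut_out('clip1','side')[:0]: pass
for f in(1,-1):
    j=bot.solve_ik(t,qb(np.pi/2,Y,f)); print(f,None if j is None else np.round(j,2))
d=shot('wrist')
for r in bot.find_in('clip1','wrist'): print(np.round(r['at']),r['conf'])
E
```

```text
[[True, True], [True, True], [True, True]]
False [ 668.2 -167.1   24. ]
pinch 30.385370433364812 7.330819460330531 [ 0.8 -0.7  9.3] [ 0.14  1.06  0.08  1.48 -0.12  0.6   1.22]
held 30.069824409936945 7.434077243087813 [-0.3 -0.3 -0.8] 156.1417
1 [ 0.9   1.22 -0.62  1.39 -0.8   1.48  0.77]
-1 [ 0.8   1.18 -0.41  1.4  -0.93  1.59 -2.26]
[614. -23. 141.] 0.76
[ 643. -144.  267.] 0.6
```

```bash
python3 - <<'E'
from cfit import *
t=[*W(42,-110),285]
goto(t,Y,np.pi/2); bot.sleep(.2); o=bot.observe(); print(np.round(o['position'],1),o['gripper_width'],o['gripper_force'],np.round(o['joint_pos'],2),o['t'])
d=shot('wrist'); save(d,'hz.png'); e=shot('side'); save(e,'hzs.png'); f=shot('scene')
for cam in('wrist','side','scene'):
    for r in bot.find_in('clip1',cam): k=np.array(r['at'])[:2]-S; print(cam,np.round(r['at']),round(r['conf'],2),(c*k[0]+s*k[1]).round(),(-s*k[0]+c*k[1]).round())
p=np.array(o['position']); u=proj(e,np.array([p]))[0].astype(int); v=proj(f,np.array([p]))[0].astype(int)
g=lambda im,u:cv2.resize(im[max(u[1]-75,0):,max(u[0]-75,0):][:150,:150,::-1],(266,266),interpolation=cv2.INTER_CUBIC)
cv2.imwrite('pics/m12.png',np.hstack([g(e['frame'],u),g(f['frame'],v),cv2.resize(d['frame'][:,:,::-1],(266,266))]))
E
```

```text
[ 586.7 -123.2  286.3] 30.086312749438708 7.4664933630265296 [ 0.89  1.22 -0.62  1.39 -0.8   1.48  0.77] 157.4
wrist [606.  57. 111.] 0.9 42.0 74.0
wrist [600.  -8. 145.] 0.62 43.0 9.0
side [612.  66. 115.] 0.89 46.0 84.0
side [594. -85. 328.] 0.62 45.0 -68.0
scene [602.  -6. 129.] 0.71 44.0 11.0
scene [610.  69. 130.] 0.61 45.0 86.0
scene [605. -93. 332.] 0.53 58.0 -76.0
```

View pics/m12.png

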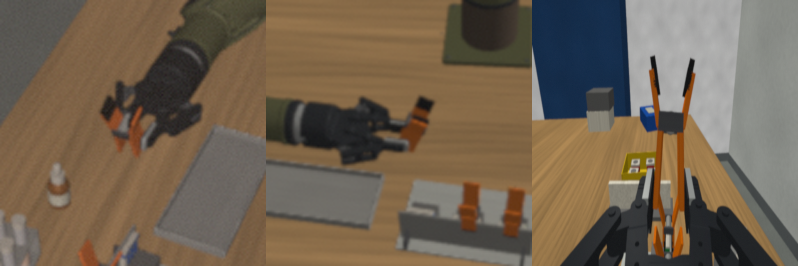

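The clip came out jaws-up because `goto` picked the opposite half-turn. I'll turn the tool half about its axis to put the jaws down, then measure the lean by fitting.

```bash
cat >> cfit.py <<'E'
CO=[np.array([[sx*x,y,z] for y in(-15,15) for x,z in((4,0),(9,0),(15,51),(10,51))],float) for sx in(1,-1)]+[box(-6,6,-15,15,-7,7)]+[np.array([[sx*x,y,z] for y in(-13,13) for x,z in((7,0),(12,0),(24,-42),(18,-42))],float) for sx in(1,-1)]
def hfit(V,tcp):
    """lean of the pinched clip: 40 from pivot to tcp in z; params y offset, distance, lean"""
    global CM; CM=CO; k=np.array(tcp)[:2]-S; x,y=c*k[0]+s*k[1],-s*k[0]+c*k[1]
    pp=lambda p:[x,y+p[0]+p[1]*np.sin(p[2]),tcp[2]-p[1]*np.cos(p[2]),p[2]]
    best=None
    for l0 in(-.6,-.2,.2,.6,1.):
        f=lambda p:np.mean([min(1-np.minimum(a:=csil(d,pp(p)),r).sum()/np.maximum(a,r).sum() for r in ms) for d,ms in V if ms])+.002*((p[1]-40)/4)**2+.002*((p[0]-9)/5)**2
        p0=np.array([9,40,l0]); r=minimize(f,p0,method='Nelder-Mead',options=dict(initial_simplex=np.array([p0,p0+[5,0,0],p0+[0,4,0],p0+[0,0,.2]]),maxiter=200))
        if best is None or r.fun<best[1]: best=(r.x,r.fun)
    return best
E
python3 - <<'E'
from cfit import *
t=[*W(42,-110),285]; j=bot.solve_ik(t,qb(np.pi/2,Y,-1)); print(np.round(j,2)); bot.movej(j); bot.sleep(.3)
o=bot.observe(); print(np.round(o['position'],1),o['gripper_width'],o['gripper_force'],o['t'])
V=[]
for cam in('wrist','side','scene'):
    d=shot(cam); V.append((d,[r['region'] for r in bot.cut_out('clip1',cam) if r['conf']>.25])); save(d,f'j_{cam}.png')
    for r in bot.find_in('clip1',cam): k=np.array(r['at'])[:2]-S; print(cam,np.round(r['at']),round(r['conf'],2),(-s*k[0]+c*k[1]).round())
for v in V: 
    if v[1]: b=hfit([v],o['position']); print(np.round(b[0],2),round(b[1],3))
print(bot.observe()['t'])
E
```

```text
[ 0.9   1.22 -0.62  1.39 -0.8   1.48  0.77]
[ 585.9 -125.9  285. ] 29.706196328744145 7.466291589662433 158.25
wrist [608.  57. 111.] 0.82 74.0
wrist [ 595. -111.  325.] 0.78 -94.0
wrist [601. -12. 142.] 0.65 5.0
side [594. -87. 326.] 0.61 -70.0
side [614.  73. 115.] 0.55 91.0
side [607.  -9. 118.] 0.55 8.0
side [582.  90.  52.] 0.41 104.0
scene [614.  66. 129.] 0.71 83.0
scene [606.  -6. 129.] 0.7 11.0
scene [550. -99.  49.] 0.53 -87.0
scene [605. -95. 334.] 0.52 -77.0
scene [491. 377.  50.] 0.23 380.0
[10.05 41.12  2.91] 0.427
[10.48 44.36  2.63] 0.202
[17.97 38.4   2.81] 0.286
158.7
```

```bash
cat > turn.py <<'E'
from cfit import *
import sys
def meas():
    o=bot.observe(); print(np.round(o['position'],1),round(o['gripper_width'],1),round(o['gripper_force'],1),o['t']); V=[]
    for cam in('wrist','side','scene'):
        d=shot(cam); V.append((d,[r['region'] for r in bot.cut_out('clip1',cam) if r['conf']>.2]))
    for v in V: 
        if v[1]: b=hfit([v],o['position']); print(np.round(b[0],2),round(b[1],3))
    b=hfit(V,o['position']); print('all',np.round(b[0],2),round(b[1],3))
E
python3 - <<'E'
from turn import *
j=np.array(bot.observe()['joint_pos']); j[6]-=np.pi; bot.movej(j.tolist()); bot.sleep(.3); meas()
E
```

```text
[ 586.  -125.9  285. ] 30.3 7.4 161.65
[10.84 40.59  0.23] 0.446
[14.33 38.03  0.23] 0.153
[17.52 38.31  0.32] 0.258
all [14.28 38.09  0.34] 0.313
```

Jaws are down with a lean of about 0.25 rad. I'll tilt the tool back by that amount and place it.

```bash
python3 - <<'E'
from turn import *
o=bot.observe(); w,x,y,z=o['tool_rot']
R=Ro.from_rotvec(-.25*np.array([c,s,0]))*Ro.from_quat([x,y,z,w]); a,b,d_,w=R.as_quat()
ty=-97.5
bot.servo_line([*W(42,ty),260],[w,a,b,d_],rate=60); bot.sleep(.1); meas()
p=W(42,ty); bot.servo_line([*p,166],rate=100); bot.sleep(.2)
hit=bot.servo_line([*p,141],rate=35,stop_force=12); o=bot.observe(); print(hit,np.round(o['position'],1),np.round(o['force'],1),o['t'])
E
```

```text
[ 587.1 -114.   259.3] 30.3 7.4 162.6667
[ 1.020e+01  4.288e+01 -2.000e-02] 0.447
[18.18 43.28 -0.06] 0.175
[1.947e+01 4.269e+01 4.000e-02] 0.328
all [17.62 42.21  0.  ] 0.341
False [ 587.5 -113.4  141.2] [-0.5  0.  -0.6] 165.125
```

```bash
python3 - <<'E'
from turn import *
bot.grip(78); bot.sleep(.1); o=bot.observe(); print(np.round(o['force'],1))
p=np.array(o['position']); r=Ro.from_quat(np.roll(o['tool_rot'],-1)).as_matrix()[:,2]
bot.servo_line((p-r*90).tolist(),rate=120); p=bot.observe()['position']; bot.servo_line([p[0],p[1],280],rate=200); bot.sleep(.1)
bot.move_pose([500,-180,320],q(0)) 
import cfit
V=views((([540,20,330],0),([540,-70,330],0)))
for y0 in(85,5,-85):
    for v in V: 
        b=cfit.cfit([v],y0,(0,.4,-.3)); print(y0,np.round(b[0],2),round(b[1],3)) if b else print('none')
d=shot('wrist'); save(d,'end.png')
for l in look('card','card1',d,6,Y): k=l[0][:2]-S; print(l,(c*k[0]+s*k[1]).round(1),(-s*k[0]+c*k[1]).round(1))
for r in bot.find_in('clip1','wrist'): k=np.array(r['at'])[:2]-S; print(np.round(r['at']),(-s*k[0]+c*k[1]).round())
print(bot.observe()['t'],np.round(bot.observe()['force'],1))
f=shot('side')
np.savez('end.npz',R=d['R'],t=d['t'],K=d['K'])
cv2.imwrite('pics/m13.png',np.hstack([d['frame'][60:360,150:530,::-1],cv2.resize(f['frame'][130:330,230:450,::-1],(400,300))]))
E
```

```text
[-0.1  0.1 -0.9]
85 [45.64 86.68 99.03 -0.  ] 0.084
85 [4.489e+01 8.839e+01 9.984e+01 1.000e-02] 0.103
85 [46.82 76.11 97.07 -0.12] 0.158
5 [4.650e+01 6.320e+00 9.577e+01 1.000e-02] 0.074
5 [4.3210e+01 7.7600e+00 1.0105e+02 5.0000e-02] 0.074
5 [ 4.452e+01  6.700e-01  9.984e+01 -7.000e-02] 0.169
-85 [ 4.427e+01 -8.505e+01  9.472e+01  6.000e-02] 0.105
-85 [ 4.447e+01 -8.324e+01  9.368e+01  8.000e-02] 0.074
-85 [ 4.479e+01 -8.932e+01  9.475e+01  4.000e-02] 0.187
(array([ 6.05195e+02,  6.66990e+01, -1.89000e-01]), np.float64(0.749), 0.8, 2318) 39.8 83.5
(array([ 5.85737e+02, -1.01141e+02, -1.25000e-01]), np.float64(0.718), 0.72, 1978) 39.0 -85.4
(array([ 5.95624e+02, -1.49390e+01, -1.05000e-01]), np.float64(0.743), 0.65, 2118) 39.3 1.3
[613.  -9. 122.] 9.0
[ 600. -100.  118.] -83.0
[616.  65. 120.] 83.0
172.5667 [-0.7  0.3 -0.2]
```

```bash
python3 - <<'E'
from h import *
print(bot.job_done(),bot.observe()['t'])
E
```

```text
the job is handed in; nothing more can be done
the job is handed in; nothing more can be done
```

The job is handed in, with no verdict returned: all four pods went into the tub, and by camera fits each of the three cards stands flush with its own upright clip near its middle, after I had knocked two clips askew and dropped and recovered the third.

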